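# Set up a half brick under the swing lamp for drilling

## Task

Put the red half brick squarely in the middle of the pile of boards, its long side along the boards: lower it gently until it rests on the wood (how high the pile is differs from day to day), do not drop it, and let go. Then swing the LED bar lamp gently round on its stiff arm until the middle line of the light bar is right above the middle of the brick, and leave it there. Leave the grey block, the screwdriver and the jar where they are.

Things in the scene. Friction and masses are not known exactly. Their poses are not given: they have to be found in the camera images.
- red_brick_center (a point): centre of the loose brick-red half brick, 100 mm long (its x) by 60 mm wide (its y) by 60 mm tall (its z), about 0.6 kg, with dark slots in its long sides; it lies flat on the table on the robot's right, 30 mm below its centre is its underside
- pile: pile of flat wooden boards, fixed; its foot board is 200 mm long (x) by 130 mm wide (y); the boards on it are 188 by 120 mm with the same middle and directions (within 2 mm). Origin: middle of the pile at the level of the table. The top of the pile is somewhere between 38 and 74 mm above the table and is not told: feel for it or look
- lamp_post (a point): point on the vertical swing axis of the bar lamp, 228 mm above the table, at the height of its arm; slim steel post (20 mm) on a round dark foot (110 mm across, 26 mm tall), fixed to the table beyond the pile; the black hub on the post is 36 mm across and its top is 248 mm above the table
- lamp_bar (a point): middle of the aluminium LED light bar, 250 mm from the swing axis; the bar is 220 mm long, from 140 to 360 mm from the axis, 36 mm wide, from 216 to 241 mm above the table, with orange ends, and is carried by a 14 mm round tube from the post. Its x axis lies along the bar and points from the bar to the post; y is across the bar, z up
- lamp_arm (a joint): swing angle of the lamp arm in rad about the vertical post; it grows as the bar swings to the robot's left (+y), and starts to the left of the pile. The pivot is held by friction: about 0.35 N m turns it (some 1.5 N at the middle of the bar) and it stays where it is left. It turns freely from -1.2 to 1.6
- grey_block_center (a point): centre of a loose grey concrete half block of the same size as the red brick, lying near it; leave it alone
- screwdriver_grip (a point): handle of a loose screwdriver lying on the table; leave it alone
- jar_center (a point): centre of a loose clear jar with a yellow cap, 64 mm across and 90 mm tall; leave it alone
There are look-alikes about, which are no part of the job. Several things look just like the part that bears red_brick_center: the one meant starts farthest to the robot's right.

How it is judged:
On the way, in this order (a step that is already met when the one before it is completed fails the run):
1. the red brick lies on the pile, in its middle and square to it, let go (x of red_brick_center in the frame of pile between -0.015 and 0.015 m and y of red_brick_center in the frame of pile between -0.015 and 0.015 m and z of red_brick_center in the frame of pile between 0.062 and 0.108 m and angle between red_brick_center's own z axis and vertical below 0.06 rad and angle between the x axis of red_brick_center and the x axis of pile, either way round below 0.15 rad and linear speed of red_brick below 0.02 m/s and contact force between the fingers and anything else below 0.2 N), for 0.2 s.
2. the light bar is above the middle of the brick (y of red_brick_center in the frame of lamp_bar between -0.015 and 0.015 m and x of red_brick_center in the frame of lamp_bar between -0.1 and 0.1 m), for 0.2 s.
At the end, for the whole second after the job is handed in: red brick flat on the pile (0.06 rad), centre within 15 mm of the pile's middle along and across, long side within 0.15 rad of the boards'; light bar's middle line within 15 mm of the brick's centre seen from above, brick centre within 100 mm of the bar's middle along it; both at rest, let go (all of step 2 and x of red_brick_center in the frame of pile between -0.015 and 0.015 m and y of red_brick_center in the frame of pile between -0.015 and 0.015 m and z of red_brick_center in the frame of pile between 0.062 and 0.108 m and angle between red_brick_center's own z axis and vertical below 0.06 rad and angle between the x axis of red_brick_center and the x axis of pile, either way round below 0.15 rad and linear speed of red_brick below 0.02 m/s and velocity of joint lamp_arm between -0.02 and 0.02 rad/s); the robot touches nothing.
It fails at once if the brick is pressed hard onto the pile (over 120 N between them) (contact force between red_brick and pile above 120 N).
It fails at once if the brick is dropped (falls faster than 0.3 m/s with no finger on it, a drop of some 5 mm) (linear speed of red_brick above 0.3 m/s and contact force between the fingers and red_brick below 0.1 N).
It fails at once if the lamp is flung round (over 1.5 rad/s) (velocity of joint lamp_arm above 1.5 rad/s or velocity of joint lamp_arm below -1.5 rad/s).
It fails at once if the grey block, screwdriver or jar is moved over 20 mm (distance of any of grey_block_center, screwdriver_grip, jar_center from where it was at the start of the episode above 0.02 m).
It also fails if it takes over 72 s, if anything falls off the work surface, if the arm or the gripper's body presses on something with over 40 N, if the wrist force passes 120 N, or if a joint passes its speed limit or range.

## Robot

A 6-joint arm with a two-finger parallel gripper is mounted at the origin on the work surface. World frame = base frame: x ahead of the robot, y to its left, z up, the work surface at z = 0. Lengths are in m, angles in rad, forces in N, time in s.
With the tool pointing down it reaches from about 0.35 to 0.975 m from the base axis. Payload 4.9 kg.
Tool frame: the origin (TCP) lies between the finger pads; the fingertips stand 8 mm ahead of it and the grasp point (between the pads) lies 11 mm behind it; z points along the fingers, y is the direction in which the jaws open and shut (so a half turn about z gives the same grasp; the last joint's range is limited). The gripper opens to 85 mm and grips with 20 to 120 N. Pads are 22 mm wide; open, the fingers measure 114 mm over their backs; the gripper's body (76 mm by 85 mm) begins 54 mm behind the grasp point. The pads swing forward as they close: fully open they stand 13 mm farther back than shut.
Start: joints at [-1.383, 0.053, 1.613, -0, 1.476, -0.119], TCP at [0.189, -0.596, 0.239] pointing down, gripper open.
Joint ranges: [-3.01, 3.01], [-1.01, 2.22], [0.06, 2.58], [-1.02, 4.17], [0.09, 2.62], [-3.14, 3.14]. Speed limits (rad/s): [2.57, 2.57, 3.14, 3.14, 3.14, 3.14].

## Interface

Orientations are given as a rotation vector (axis times angle).
In Python, from station import ctrl gives the robot as it stands. The module is installed in compiled form; this text tells all that it offers.
- The arm moves only by the shell command python3 -m creep 'ROWS' [FORCE]. ROWS is JSON, a list of rows, each an object with "hand": the opening, from 0 (shut) to 1 (fully open); "translation": the shift along the tool's x, y, z in cm, a list of three; "delta_rot": the turn, a rotation vector about the tool's x, y, z in degrees, a list of three. A call has 1 to 8 rows; each row shifts and turns the commanded pose from where the row before left it, along the tool's axes as they then stand; what a row does not reach is not made up. A row lasts 1/8 s, in which the tool goes at most 62.5 mm and 10.7 degrees, less where a joint would pass 70% of its speed; a pose out of reach is approached as far as the arm can. A call with a gripper value outside its range is refused whole. The fingers move at their own pace and stop on an object; FORCE is the grip in N (left out, the last holds). Time passes only in rows, so rows that do not move let the fingers close. It gives the time, the measured TCP pose, the force and the opening at its end, in the units of the state.
- ctrl.get_obs(): the state, without advancing time (a new reading comes with each control period).
- ctrl.get_image(name): name is "scene" or "side" or "wrist"; returns (picture, depth): 420x560x3 uint8, red, green, blue; 420x560 float32, m along the optical axis (not along the pixel's ray), 0 where there is no reading.
- ctrl.calibration(name): a dict with "fx", "fy", "cx", "cy" (pixels), "dist" ([k1, k2, p1, p2, k3] as OpenCV has them; the pictures are not rectified), "T" (4x4, takes a point from camera to world coordinates). Camera axes: x right, y up, looking along -z (the intrinsics and any distortion apply to the point x, -y, -z); pixel columns grow to the right and rows downward; lengths in m; the calibration is good to about 2 mm. A picture is of the moment at which its call begins: read the wrist's pose just before it. calibration takes no time and is no camera call; for the wrist camera it gives the pose at the moment of the call.
- ctrl.finish_job(): hands the job in, once; it reports no verdict.
The state is a dict: "t": time; "q": joint angles; "dq": joint speeds; "effort": joint torques, N m; "tool_pos": TCP position; "tool_rot": TCP orientation; "contact_force": force on the tool from outside, world axes, zero at the start; "wrist_torque": the same for the moment, N m; "opening": finger opening in m.
Only numpy, scipy, OpenCV 4.12 (cv2) and the standard library are available. Lean on these libraries where they do the work, as an engineer would, in place of code of your own. Each camera call takes 0.05 s, during which the arm holds its last target.

## Working session

There is one attempt and no reset: what is moved stays moved. The work goes in short steps, Python scripts to look and compute and a shell command to move; the robot and the scene stay as the last step left them, time stands still between calls to the robot, and variables do not carry over. Pictures are saved under pics/ and viewed, and the job is handed in when it is done.

```bash
ls; mkdir -p pics; python3 - <<'E'
from station import ctrl
import cv2,numpy as np
for n in ("scene","side","wrist"):
    c=ctrl.calibration(n); p,d=ctrl.get_image(n)
    np.savez(f"pics/{n}0.npz",p=p,d=d,T=c["T"],K=[c["fx"],c["fy"],c["cx"],c["cy"]],dist=c["dist"])
    cv2.imwrite(f"pics/{n}0.png",p[:,:,::-1]); print(n,np.round(c["T"],3).tolist(),c["fx"],c["dist"])
print(ctrl.get_obs())
E
```

```text
pics
scene [[-0.669, -0.641, 0.376, 1.039], [0.743, -0.584, 0.326, 0.461], [0.01, 0.497, 0.868, 1.264], [0.0, 0.0, 0.0, 1.0]] 511.2215061427529 [0.03182323 0.         0.         0.         0.        ]
side [[-0.838, 0.328, -0.436, 0.041], [-0.546, -0.477, 0.689, 0.833], [0.018, 0.815, 0.579, 0.863], [0.0, 0.0, 0.0, 1.0]] 423.7369951302468 [-0.07274941  0.          0.          0.          0.        ]
wrist [[0.301, 0.914, 0.27, 0.258], [-0.954, 0.289, 0.084, -0.573], [-0.002, -0.283, 0.959, 0.373], [0.0, 0.0, 0.0, 1.0]] 375.816865068271 [0.03281533 0.         0.         0.         0.        ]
{'t': 0.15, 'q': array([-1.38301023e+00,  5.32266845e-02,  1.61398039e+00, -1.74760408e-05,
        1.47601512e+00, -1.19032208e-01]), 'dq': array([-2.00527685e-04, -1.37761438e-03, -3.58849394e-03, -1.13148962e-03,
       -3.68689243e-04, -2.14195874e-05]), 'effort': array([ 6.37924290e-05, -3.94243741e+01, -3.70720696e+01, -1.60704276e-04,
        4.64102093e-03, -1.87476684e-05]), 'tool_pos': array([ 0.18865356, -0.59534571,  0.23833105]), 'tool_rot': array([-3.10308813e+00, -4.79814709e-01,  1.15227152e-04]), 'contact_force': array([-0.43941753,  0.5677003 ,  0.12131685]), 'wrist_torque': array([-0.03010215,  0.00508753,  0.03229578]), 'opening': 0.08526347087060378}
```

View pics/scene0.png

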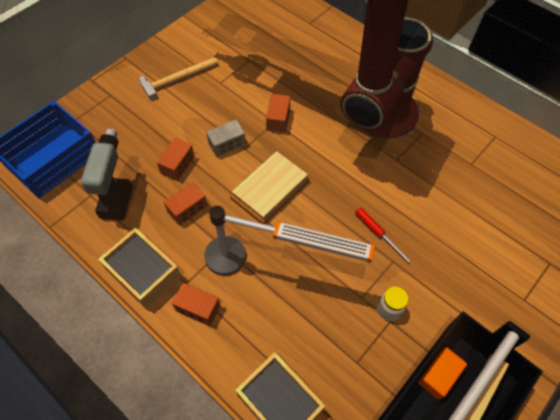

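View pics/side0.png

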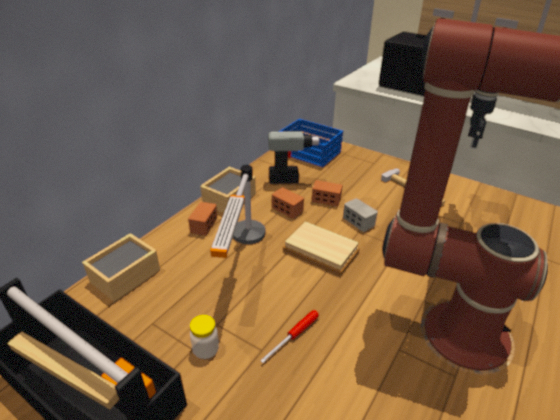

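View pics/wrist0.png

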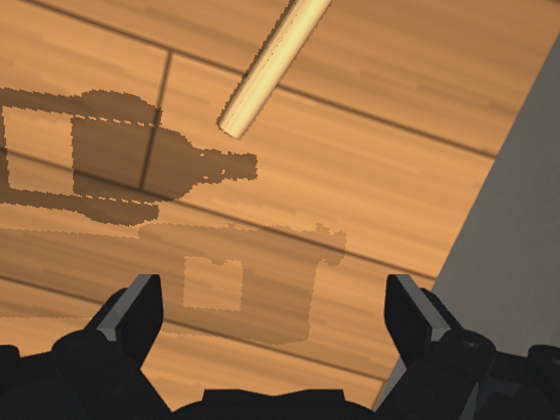

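Scene view: red bricks are at about (278,112), (175,158), (185,203) and (196,303), with the grey block at (227,137). The pile is at (270,185), the lamp post at (218,215) and the bar from (277,232) to (370,252). Next I'll measure these.

```bash
cat > h.py <<'E'
import numpy as np,cv2
def load(f):
    z=np.load(f); return z["p"],z["d"],z["T"],z["K"],z["dist"]
def rays(uv,K,dist):
    M=np.array([[K[0],0,K[2]],[0,K[1],K[3]],[0,0,1.]])
    n=cv2.undistortPoints(np.asarray(uv,float).reshape(-1,1,2),M,dist).reshape(-1,2)
    return np.c_[n[:,0],-n[:,1],-np.ones(len(n))]
def pts(uv,dep,T,K,dist):
    c=rays(uv,K,dist)*np.asarray(dep)[:,None]
    return c@T[:3,:3].T+T[:3,3]
def onplane(uv,z,T,K,dist):
    r=rays(uv,K,dist)@T[:3,:3].T; o=T[:3,3]
    return o+r*((z-o[2])/r[:,2])[:,None]
def cloud(f):
    p,d,T,K,dist=load(f); v,u=np.nonzero(d>0)
    P=np.full(p.shape,np.nan); P[v,u]=pts(np.c_[u,v],d[v,u],T,K,dist); return p,P
def snap(name,f):
    from station import ctrl
    c=ctrl.calibration(name); p,d=ctrl.get_image(name)
    np.savez(f+".npz",p=p,d=d,T=c["T"],K=[c["fx"],c["fy"],c["cx"],c["cy"]],dist=c["dist"])
    cv2.imwrite(f+".png",p[:,:,::-1])
def rect(m,P,lo=None):
    xy=P[m][:,:2].astype(np.float32)
    r=cv2.minAreaRect(xy*1000); return r
E
python3 - <<'E'
from h import *
for n in("scene","side"):
    p,P=cloud(f"pics/{n}0.npz"); hsv=cv2.cvtColor(p,cv2.COLOR_RGB2HSV)
    Z=P[...,2]
    print(n,"table z med",np.nanmedian(Z[(abs(Z)<.03)]))
    m=((hsv[...,0]<9)|(hsv[...,0]>174))&(hsv[...,1]>130)&(Z>.045)&(Z<.075)
    k,l,s,c=cv2.connectedComponentsWithStats(m.astype(np.uint8))
    for i in range(1,k):
        if s[i,4]>80:
            mm=l==i; print("red",c[i].round(),s[i,4],np.round(np.median(P[mm],0),3),rect(mm,P))
    # any raised blobs z .03-.08, not red
    m=(Z>.03)&(Z<.1)&~m
    k,l,s,c=cv2.connectedComponentsWithStats(m.astype(np.uint8))
    for i in range(1,k):
        if s[i,4]>150:
            mm=l==i; print("oth",c[i].round(),s[i,4],np.round(np.median(P[mm],0),3),rect(mm,P))
E
```

```text
scene table z med 0.0015801414472333963
red [399. 113.] 124 [0.029 0.06  0.059] ((17.1895751953125, 60.22565460205078), (15.002870559692383, 81.70289611816406), 76.60826110839844)
oth [50. 31.] 2175 [ 0.529 -1.     0.063] ((501.4041442871094, -1000.8344116210938), (22.32929039001465, 461.0404357910156), 89.73490905761719)
oth [551.   4.] 158 [-0.756  0.163  0.041] ((-765.134033203125, 153.72775268554688), (87.85202026367188, 44.928871154785156), 82.325927734375)
oth [278. 110.] 660 [ 0.265 -0.22   0.06 ] ((255.8465576171875, -227.09201049804688), (107.34732055664062, 61.07279968261719), 32.98700714111328)
oth [ 46. 146.] 2910 [ 0.818 -0.611  0.066] ((821.0119018554688, -619.718017578125), (221.01690673828125, 182.18875122070312), 0.06789794564247131)
oth [226. 136.] 759 [ 0.44  -0.268  0.06 ] ((435.1393737792969, -274.97674560546875), (66.03609466552734, 100.1606216430664), 70.48399353027344)
oth [175. 157.] 827 [ 0.593 -0.323  0.06 ] ((588.8932495117188, -331.47430419921875), (103.33528137207031, 66.81670379638672), 15.56535530090332)
oth [270. 185.] 2495 [ 0.471 -0.066  0.042] ((46
[... 3733 characters left out ...]
 [465. 339.] 328 [0.002 0.06  0.038] ((4.289726257324219, 37.981163024902344), (74.14138793945312, 141.99435424804688), 82.7547836303711)
oth [203. 333.] 851 [0.512 0.407 0.081] ((520.6673583984375, 398.5877380371094), (61.0040397644043, 59.835994720458984), 4.934864044189453)
oth [ 21. 337.] 770 [0.854 0.647 0.068] ((853.4775390625, 651.9716186523438), (8.880868911743164, 121.93162536621094), 0.4719667434692383)
oth [ 26. 395.] 363 [0.709 0.73  0.067] ((714.7672729492188, 729.66455078125), (239.88531494140625, 2.5713515281677246), 0.04681942239403725)
oth [167. 403.] 722 [0.46  0.574 0.071] ((459.3704833984375, 581.7586059570312), (5.21128511428833, 105.04735565185547), 0.40337640047073364)
```

The target is the red brick with the lowest y, at about (0.588,-0.331), pixel (175,158). Now I'll refine the brick, pile and lamp.

```bash
python3 - <<'E'
from h import *
for n in("scene","side"):
    p,P=cloud(f"pics/{n}0.npz"); hsv=cv2.cvtColor(p,cv2.COLOR_RGB2HSV)
    X,Y,Z=P[...,0],P[...,1],P[...,2]
    def box(x,y,r): return (abs(X-x)<r)&(abs(Y-y)<r)
    m=box(.588,-.331,.09)&(Z>.052)&(Z<.07); print(n,"brick top z",np.median(Z[m]),rect(m,P))
    m=box(.465,-.068,.11)&(Z>.03); zt=np.median(Z[m]); print("pile top",zt,m.sum())
    # pixel contour approach: top face corners
    m2=box(.465,-.068,.12)&(Z>zt-.006)&(Z<zt+.01); print("top rect",rect(m2,P))
    m3=box(.465,-.068,.13)&(Z>.008)&(Z<.1); print("foot+ rect",rect(m3,P))
    print("z hist",np.histogram(Z[m3],bins=np.arange(.005,.06,.003)))
    m=(Z>.2)&(Z<.27)&(X>.3)&(X<.8)&(Y>-.2)&(Y<.4)
    k,l,s,c=cv2.connectedComponentsWithStats(m.astype(np.uint8))
    for i in range(1,k):
        if s[i,4]>100:
            mm=l==i; print("lamp",c[i].round(),s[i],rect(mm,P),np.median(Z[mm]))
            b=mm&(Z>.236)&(Z<.25); print(" hub?",rect(mm&(Z>.243),P) if (mm&(Z>.243)).sum()>5 else None)
    o=(hsv[...,0]<14)&(hsv[...,1]>200)&(hsv[...,2]>190)&(Z>.2)&(Z<.27)&(X>.3)&(X<.8)&(Y>-.2)&(Y<.4)
    k,l,s,c=cv2.connectedComponentsWithStats(o.astype(np.uint8))
    for i in range(1,k):
        if s[i,4]>5: print("orange",c[i].round(),s[i,4],np.median(P[l==i],0).round(3))
E
cat > /tmp/z.py <<'E'
import cv2
a=cv2.imread('pics/scene0.png')[120:320,140:400]; cv2.imwrite('pics/z1.png',cv2.resize(a,(780,600),interpolation=cv2.INTER_CUBIC))
E
python3 /tmp/z.py
```

```text
scene brick top z 0.06074352489893786 ((588.7972412109375, -331.7867126464844), (103.25947570800781, 66.71243286132812), 15.149310111999512)
pile top 0.041561184408583474 2495
top rect ((466.01458740234375, -68.48185729980469), (193.21334838867188, 123.49594116210938), 0.05126973241567612)
foot+ rect ((471.1138916015625, -67.89228820800781), (240.894775390625, 259.025390625), 86.21222686767578)
z hist (array([  0,  61,  36,  69,  99, 118,  73,  34,  39,  56, 205, 771, 966,
       421,  51,   2,   0,   0]), array([0.005, 0.008, 0.011, 0.014, 0.017, 0.02 , 0.023, 0.026, 0.029,
       0.032, 0.035, 0.038, 0.041, 0.044, 0.047, 0.05 , 0.053, 0.056,
       0.059]))
lamp [302. 236.] [ 210  206  165   57 2342] ((625.1704711914062, 138.9167022705078), (40.62043762207031, 378.7835388183594), 26.491743087768555) 0.2404051921949656
 hub? ((626.1027221679688, 138.91909790039062), (36.042850494384766, 377.95556640625), 26.49390411376953)
orange [374. 247.] 6 [0.53  0.3   0.242]
side brick top z 0.05800441116902938 ((583.943115234375, -329.2714538574219), (99.943603515625, 67.09327697753906), 17.615201950073242)
pile top 0.038726771235901236 1728
top rect ((463.9386901855469, -69.41357421875), (191.34190368652344, 126.44206237792969), 0.21662400662899017)
foot+ rect ((462.88671875, -66.69490814208984), (201.2682342529297, 132.86546325683594), 0.4286412000656128)
z hist (array([  0,  61,  54, 102, 119,  72,  54,  59,  48,  68, 487, 975, 163,
         0,   0,   0,   0,   0]), array([0.005, 0.008, 0.011, 0.014, 0.017, 0.02 , 0.023, 0.026, 0.029,
       0.032, 0.035, 0.038, 0.041, 0.044, 0.047, 0.05 , 0.053, 0.056,
       0.059]))
lamp [231. 217.] [ 210  165   43   94 1314] ((621.4239501953125, 141.24972534179688), (37.510711669921875, 378.3285217285156), 26.719430923461914) 0.23793723896699454
 hub? ((631.3929443359375, 128.01548767089844), (34.09184265136719, 345.56756591796875), 25.686511993408203)
```

View pics/z1.png

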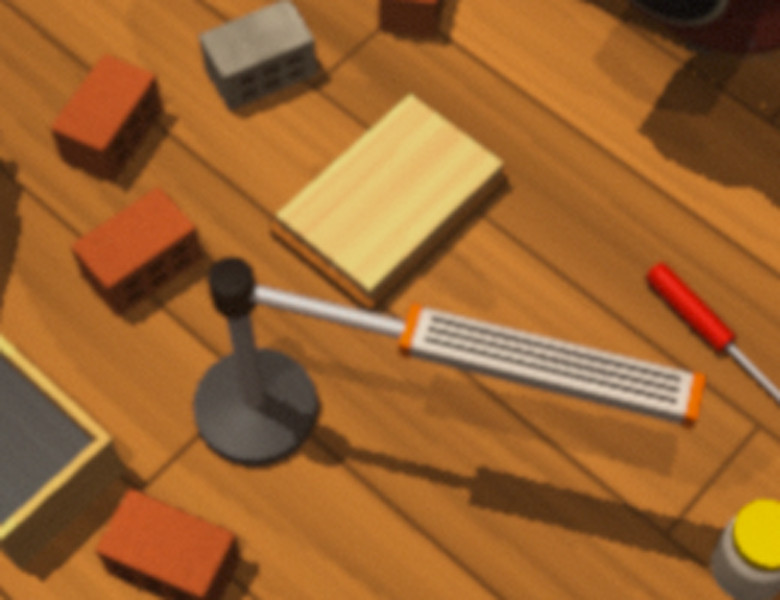

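```bash
cat > go.py <<'E'
# prints the tool-frame displacement (cm) and yaw turn to a target; measuring only
import sys,numpy as np
from scipy.spatial.transform import Rotation as R
from station import ctrl
o=ctrl.get_obs(); r=R.from_rotvec(o["tool_rot"]); M=r.as_matrix()
t=np.array([float(a) for a in sys.argv[1:4]]); yaw=np.degrees(np.arctan2(M[1,0],M[0,0]))
print("t",round(o["t"],2),"tcp",o["tool_pos"].round(4),"yaw",round(yaw,2),"tilt",M[:,2].round(3),"F",o["contact_force"].round(1),"open",round(o["opening"],4))
print("d_tool cm",((t-o["tool_pos"])@M*100).round(2))
if len(sys.argv)>4: print("turn z deg",round(yaw-float(sys.argv[4]),2))
E
python3 go.py 0.5875 -0.3305 0.15 16
```

```text
t 0.15 tcp [ 0.1887 -0.5953  0.2383] yaw 17.58 tilt [-0.     0.002 -1.   ] F [-0.4  0.6  0.1] open 0.0853
d_tool cm [ 46.02 -13.19   8.86]
turn z deg 1.58
```

```bash
python3 -m creep '[{"hand":1,"translation":[4.5,-1.3,0.5],"delta_rot":[0,0,0]},{"hand":1,"translation":[5.75,-1.65,1],"delta_rot":[0,0,0]},{"hand":1,"translation":[5.75,-1.65,1],"delta_rot":[0,0,0]},{"hand":1,"translation":[5.75,-1.65,1],"delta_rot":[0,0,0]},{"hand":1,"translation":[5.75,-1.65,1],"delta_rot":[0,0,0]},{"hand":1,"translation":[5.75,-1.65,1],"delta_rot":[0,0,0]},{"hand":1,"translation":[5.75,-1.65,1],"delta_rot":[0,0,0]},{"hand":1,"translation":[4,-1.2,0],"delta_rot":[0,0,1.6]}]' 60; python3 go.py 0.5875 -0.3305 0.15 16
```

```text
t: 1.15
tool_pos: [0.5624, -0.3453, 0.1724]
tool_rot: [-3.109, -0.438, 0.003]
contact_force: [-0.6, -0.1, 0.1]
opening: 0.0854
t 1.15 tcp [ 0.5624 -0.3453  0.1724] yaw 16.03 tilt [-0.002  0.002 -1.   ] F [-0.6 -0.1  0.1] open 0.0854
d_tool cm [ 2.83 -0.72  2.24]
turn z deg 0.03
```

```bash
python3 -m creep '[{"hand":1,"translation":[2,-0.5,0],"delta_rot":[0,0,0]},{"hand":1,"translation":[0,0,0],"delta_rot":[0,0,0]},{"hand":1,"translation":[0,0,0],"delta_rot":[0,0,0]}]'; python3 go.py 0.5875 -0.3305 0.15 16; python3 - <<'E'
from h import *
snap("wrist","pics/w1")
p,P=cloud("pics/w1.npz"); Z=P[...,2]
m=(abs(P[...,0]-.588)<.09)&(abs(P[...,1]+.331)<.09)&(Z>.05)&(Z<.07)
hsv=cv2.cvtColor(p,cv2.COLOR_RGB2HSV); m&=((hsv[...,0]<12)|(hsv[...,0]>172))
print(m.sum(),rect(m,P),np.median(Z[m]))
E
```

```text
t: 1.52
tool_pos: [0.5781, -0.3385, 0.1744]
tool_rot: [3.111, 0.435, -0.001]
contact_force: [-0.4, 0.8, -0.4]
opening: 0.0853
t 1.52 tcp [ 0.5781 -0.3385  0.1744] yaw 15.91 tilt [-0.001 -0.    -1.   ] F [-0.4  0.8 -0.4] open 0.0853
d_tool cm [ 1.12 -0.51  2.43]
turn z deg -0.09
12205 ((586.6951904296875, -331.419921875), (99.39530181884766, 59.854766845703125), 16.278940200805664) 0.06005354815934327
```

View pics/w1.png

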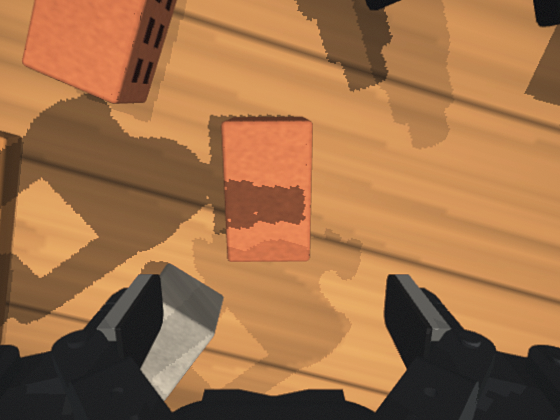

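The wrist view shows the whole brick top at pixels (222–312, 120–262), with its centre at (0.5867,-0.3314) and a yaw of 16.3°. The grey block is at (185,330), beside the left finger, so I'll centre over the brick before going down.

```bash
python3 go.py 0.5867 -0.3314 0.032 16.3;  python3 -m creep '[{"hand":1,"translation":[1.0,-0.4,0],"delta_rot":[0,0,-0.4]},{"hand":1,"translation":[0,0,3],"delta_rot":[0,0,0]},{"hand":1,"translation":[0,0,3],"delta_rot":[0,0,0]},{"hand":1,"translation":[0,0,0],"delta_rot":[0,0,0]},{"hand":1,"translation":[0,0,0],"delta_rot":[0,0,0]}]'; python3 go.py 0.5867 -0.3314 0.032 16.3
```

```text
t 1.57 tcp [ 0.578  -0.3386  0.1744] yaw 15.89 tilt [-0. -0. -1.] F [-0.3 -0.4  0.7] open 0.0852
d_tool cm [ 1.04 -0.46 14.24]
turn z deg -0.41
t: 2.2
tool_pos: [0.5881, -0.3313, 0.1156]
tool_rot: [3.109, 0.447, 0.002]
contact_force: [0.5, -0.1, 0.3]
opening: 0.0852
t 2.2 tcp [ 0.5881 -0.3313  0.1156] yaw 16.36 tilt [ 0.001 -0.001 -1.   ] F [ 0.5 -0.1  0.3] open 0.0852
d_tool cm [-0.14 -0.04  8.36]
turn z deg 0.06
```

```bash
python3 -m creep '[{"hand":1,"translation":[-0.1,0,2.5],"delta_rot":[0,0,0]},{"hand":1,"translation":[0,0,3],"delta_rot":[0,0,0]},{"hand":1,"translation":[0,0,2.3],"delta_rot":[0,0,0]},{"hand":1,"translation":[0,0,0.5],"delta_rot":[0,0,0]},{"hand":1,"translation":[0,0,0],"delta_rot":[0,0,0]},{"hand":0,"translation":[0,0,0],"delta_rot":[0,0,0]},{"hand":0,"translation":[0,0,0],"delta_rot":[0,0,0]},{"hand":0,"translation":[0,0,0],"delta_rot":[0,0,0]}]' 60; python3 go.py 0.5867 -0.3314 0.032 16.3;python3 -m creep '[{"hand":0,"translation":[0,0,0],"delta_rot":[0,0,0]},{"hand":0,"translation":[0,0,0],"delta_rot":[0,0,0]}]'; python3 go.py 0.5867 -0.3314 0.032 16.3
```

```text
t: 3.2
tool_pos: [0.5876, -0.3317, 0.0332]
tool_rot: [3.108, 0.447, 0.003]
contact_force: [0.3, 1.1, 6.0]
opening: 0.0593
t 3.2 tcp [ 0.5876 -0.3317  0.0332] yaw 16.37 tilt [ 0.002 -0.001 -1.   ] F [0.3 1.1 6. ] open 0.0593
d_tool cm [-0.08 -0.06  0.12]
turn z deg 0.07
t: 3.45
tool_pos: [0.5876, -0.3317, 0.0331]
tool_rot: [3.108, 0.447, 0.003]
contact_force: [0.4, 1.0, 6.1]
opening: 0.0591
t 3.45 tcp [ 0.5876 -0.3317  0.0331] yaw 16.37 tilt [ 0.002 -0.001 -1.   ] F [0.4 1.  6.1] open 0.0591
d_tool cm [-0.08 -0.05  0.11]
turn z deg 0.07
```

```bash
python3 -m creep '[{"hand":0,"translation":[0,0,-1],"delta_rot":[0,0,0]},{"hand":0,"translation":[0,0,-3],"delta_rot":[0,0,0]},{"hand":0,"translation":[0,0,-4],"delta_rot":[0,0,0]},{"hand":0,"translation":[0,0,-4],"delta_rot":[0,0,0]},{"hand":0,"translation":[0,0,-1],"delta_rot":[0,0,0]},{"hand":0,"translation":[0,0,0],"delta_rot":[0,0,5]},{"hand":0,"translation":[0,0,0],"delta_rot":[0,0,8]},{"hand":0,"translation":[0,0,0],"delta_rot":[0,0,3.3]}]'; python3 go.py 0.465 -0.069 0.15 0
```

```text
t: 4.45
tool_pos: [0.5849, -0.3299, 0.1574]
tool_rot: [-3.138, 0.002, 0.008]
contact_force: [-1.9, -0.0, -7.6]
opening: 0.0592
t 4.45 tcp [ 0.5849 -0.3299  0.1574] yaw -0.06 tilt [-0.005  0.003 -1.   ] F [-1.9 -0.  -7.6] open 0.0592
d_tool cm [-12.02 -26.08   0.89]
turn z deg -0.06
```

Gripped and lifted. The load reads 7.6 N with the opening at 59 mm. Next I'll carry it over the pile.

```bash
python3 -m creep '[{"hand":0,"translation":[-1,-2.2,0],"delta_rot":[0,0,0]},{"hand":0,"translation":[-2,-4.4,0],"delta_rot":[0,0,0]},{"hand":0,"translation":[-2.3,-5,0],"delta_rot":[0,0,0]},{"hand":0,"translation":[-2.3,-5,0],"delta_rot":[0,0,0]},{"hand":0,"translation":[-2.2,-4.8,0],"delta_rot":[0,0,0]},{"hand":0,"translation":[-1.3,-2.8,0],"delta_rot":[0,0,0]},{"hand":0,"translation":[-0.5,-1.2,0],"delta_rot":[0,0,0]},{"hand":0,"translation":[0,0,0],"delta_rot":[0,0,0]}]';python3 -m creep '[{"hand":0,"translation":[0,0,0],"delta_rot":[0,0,0]},{"hand":0,"translation":[0,0,0],"delta_rot":[0,0,0]}]'; python3 go.py 0.465 -0.069 0.15 0
python3 - <<'E'
from h import *
for n in("scene","side","wrist"): snap(n,f"pics/{n}2")
for n in("scene","side","wrist"):
    p,P=cloud(f"pics/{n}2.npz"); X,Y,Z=P[...,0],P[...,1],P[...,2]
    m=(abs(X-.465)<.12)&(abs(Y+.069)<.09)&(Z>.034)&(Z<.047); print(n,m.sum(),rect(m,P),np.median(Z[m]))
    hsv=cv2.cvtColor(p,cv2.COLOR_RGB2HSV); r=((hsv[...,0]<12)|(hsv[...,0]>172))&(hsv[...,1]>110)&(abs(X-.465)<.1)&(abs(Y+.069)<.1)&(Z>.17)&(Z<.195)
    if r.sum()>50: print("brick",r.sum(),rect(r,P),np.median(Z[r]))
E
```

```text
t: 5.45
tool_pos: [0.4695, -0.0768, 0.1599]
tool_rot: [-3.141, -0.004, 0.003]
contact_force: [0.6, -0.6, -5.9]
opening: 0.0592
t: 5.7
tool_pos: [0.4707, -0.0782, 0.1613]
tool_rot: [3.141, 0.0, -0.0]
contact_force: [-0.2, -0.4, -7.0]
opening: 0.0593
t 5.7 tcp [ 0.4707 -0.0782  0.1613] yaw 0.01 tilt [-0. -0. -1.] F [-0.2 -0.4 -7. ] open 0.0593
d_tool cm [-0.57 -0.92  1.13]
turn z deg 0.01
scene 1972 ((465.58392333984375, -67.66112518310547), (123.03890991210938, 192.96823120117188), 89.16669464111328) 0.04152338430937241
brick 487 ((471.9331970214844, -71.83497619628906), (77.51549530029297, 100.0653076171875), 88.79006958007812) 0.18856950341775192
side 1649 ((464.1849060058594, -68.24421691894531), (190.94168090820312, 126.10131072998047), 0.6886151432991028) 0.03882451488598493
brick 339 ((464.796875, -72.30776977539062), (75.73664093017578, 95.73046875), 87.83438110351562) 0.18557563350237516
wrist 15865 ((522.6644287109375, -68.76789093017578), (73.8589096069336, 120.7839126586914), 0.3802894055843353) 0.04086992503784037
brick 39685 ((480.9033508300781, -77.72471618652344), (60.482383728027344, 77.6712875366211), 89.88652038574219) 0.18818480328987808
```

View pics/wrist2.png

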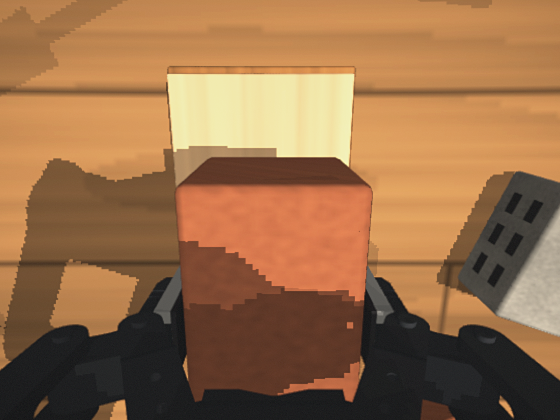

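View pics/side2.png

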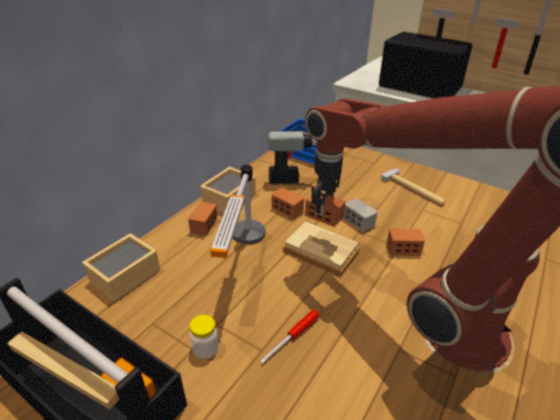

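The wrist view shows the brick held square, with its top edge at row 185. The far edge of the pile is at row 70. The pile's middle is (0.465,-0.069) with its top at about 0.041. I'll centre over it and go down to just above.

```bash
python3 -m creep '[{"hand":0,"translation":[-0.45,-0.9,0],"delta_rot":[0,0,0]},{"hand":0,"translation":[0,0,1.5],"delta_rot":[0,0,0]},{"hand":0,"translation":[0,0,2],"delta_rot":[0,0,0]},{"hand":0,"translation":[0,0,2],"delta_rot":[0,0,0]},{"hand":0,"translation":[0,0,1.3],"delta_rot":[0,0,0]},{"hand":0,"translation":[0,0,0],"delta_rot":[0,0,0]},{"hand":0,"translation":[0,0,0],"delta_rot":[0,0,0]}]'; python3 go.py 0.4662 -0.0693 0.074 0
```

```text
t: 6.72
tool_pos: [0.4663, -0.0684, 0.094]
tool_rot: [3.141, 0.002, 0.002]
contact_force: [0.4, -0.2, -7.1]
opening: 0.0594
t 6.72 tcp [ 0.4663 -0.0684  0.094 ] yaw 0.08 tilt [ 0.001 -0.    -1.   ] F [ 0.4 -0.2 -7.1] open 0.0594
d_tool cm [-0.02  0.09  2.  ]
turn z deg 0.08
```

```bash
python3 -m creep '[{"hand":0,"translation":[0,0.08,0.5],"delta_rot":[0,0,0]},{"hand":0,"translation":[0,0,0.5],"delta_rot":[0,0,0]},{"hand":0,"translation":[0,0,0.4],"delta_rot":[0,0,0]},{"hand":0,"translation":[0,0,0],"delta_rot":[0,0,0]}]'; python3 -m creep '[{"hand":0,"translation":[0,0,0.2],"delta_rot":[0,0,0]},{"hand":0,"translation":[0,0,0],"delta_rot":[0,0,0]}]';python3 -m creep '[{"hand":0,"translation":[0,0,0.15],"delta_rot":[0,0,0]},{"hand":0,"translation":[0,0,0],"delta_rot":[0,0,0]}]'
```

```text
t: 7.22
tool_pos: [0.4653, -0.0689, 0.0787]
tool_rot: [-3.141, -0.002, 0.002]
contact_force: [0.3, -0.2, -7.4]
opening: 0.059
t: 7.48
tool_pos: [0.4657, -0.069, 0.0772]
tool_rot: [-3.142, -0.002, 0.0]
contact_force: [0.0, 0.5, -7.4]
opening: 0.0589
t: 7.72
tool_pos: [0.4657, -0.069, 0.0757]
tool_rot: [-3.142, -0.002, 0.0]
contact_force: [-0.5, 0.6, -7.1]
opening: 0.0593
```

```bash
for i in 1; do python3 -m creep '[{"hand":0,"translation":[0,0,0.1],"delta_rot":[0,0,0]},{"hand":0,"translation":[0,0,0],"delta_rot":[0,0,0]}]';python3 -m creep '[{"hand":0,"translation":[0,0,0.1],"delta_rot":[0,0,0]},{"hand":0,"translation":[0,0,0],"delta_rot":[0,0,0]}]'; done
```

```text
t: 7.98
tool_pos: [0.4657, -0.069, 0.0747]
tool_rot: [-3.142, -0.002, 0.0]
contact_force: [-0.2, -0.5, -7.0]
opening: 0.059
t: 8.22
tool_pos: [0.4658, -0.0691, 0.0739]
tool_rot: [3.142, 0.002, 0.0]
contact_force: [0.6, 0.8, -7.0]
opening: 0.0592
```

```bash
python3 -m creep '[{"hand":0,"translation":[0,0,0.1],"delta_rot":[0,0,0]},{"hand":0,"translation":[0,0,0],"delta_rot":[0,0,0]}]';python3 -m creep '[{"hand":0,"translation":[0,0,0.1],"delta_rot":[0,0,0]},{"hand":0,"translation":[0,0,0],"delta_rot":[0,0,0]}]'
```

```text
t: 8.48
tool_pos: [0.4659, -0.0691, 0.0738]
tool_rot: [3.142, 0.002, -0.0]
contact_force: [-5.4, 1.4, 1.5]
opening: 0.059
t: 8.72
tool_pos: [0.4659, -0.0691, 0.0738]
tool_rot: [-3.142, -0.002, 0.002]
contact_force: [-9.0, 2.6, 8.4]
opening: 0.0589
```

Contact came at TCP z = 0.0738, where the force changed from -7 N to +8 N, so the pile top is at about 0.041. Letting go.

```bash
python3 -m creep '[{"hand":0.8,"translation":[0,0,0],"delta_rot":[0,0,0]},{"hand":1,"translation":[0,0,0],"delta_rot":[0,0,0]},{"hand":1,"translation":[0,0,0],"delta_rot":[0,0,0]},{"hand":1,"translation":[0,0,0],"delta_rot":[0,0,0]}]'; python3 go.py 0.4662 -0.0693 0.3 0
```

```text
t: 9.22
tool_pos: [0.466, -0.0691, 0.0719]
tool_rot: [3.142, 0.002, 0.001]
contact_force: [0.2, 1.3, -0.7]
opening: 0.0856
t 9.22 tcp [ 0.466  -0.0691  0.0719] yaw 0.07 tilt [ 0. -0. -1.] F [ 0.2  1.3 -0.7] open 0.0856
d_tool cm [ 3.000e-02  2.000e-02 -2.281e+01]
turn z deg 0.07
```

```bash
python3 -m creep '[{"hand":1,"translation":[0,0,-1.5],"delta_rot":[0,0,0]},{"hand":1,"translation":[0,0,-3],"delta_rot":[0,0,0]},{"hand":1,"translation":[0,0,-4],"delta_rot":[0,0,0]},{"hand":1,"translation":[0,0,-5],"delta_rot":[0,0,0]},{"hand":1,"translation":[0,0,-5],"delta_rot":[0,0,0]},{"hand":1,"translation":[0,0,-5],"delta_rot":[0,0,0]},{"hand":0,"translation":[0,0,-3],"delta_rot":[0,0,0]},{"hand":0,"translation":[0,0,0],"delta_rot":[0,0,0]}]'
python3 - <<'E'
from h import *
for n in("scene","side","wrist"): snap(n,f"pics/{n}3")
for n in("scene","side","wrist"):
    p,P=cloud(f"pics/{n}3.npz"); X,Y,Z=P[...,0],P[...,1],P[...,2]
    m=(abs(X-.465)<.12)&(abs(Y+.069)<.09)&(Z>.034)&(Z<.047); print(n,m.sum(),rect(m,P),np.median(Z[m]))
    r=(abs(X-.465)<.08)&(abs(Y+.069)<.08)&(Z>.09)&(Z<.115)
    if r.sum()>50: print("brick",r.sum(),rect(r,P),np.median(Z[r]))
E
python3 go.py 0.642 0.238 0.3 -13.4
```

```text
t: 10.22
tool_pos: [0.4668, -0.0694, 0.3413]
tool_rot: [3.139, 0.002, 0.011]
contact_force: [-0.5, -0.1, -0.5]
opening: 0.0511
scene 1369 ((465.91790771484375, -68.24578857421875), (123.28915405273438, 192.46311950683594), 89.91250610351562) 0.04125076654692772
brick 735 ((465.3343811035156, -67.0251693725586), (62.6113166809082, 103.4135971069336), 88.94293212890625) 0.10110405303489989
side 1012 ((464.4295654296875, -66.9980697631836), (192.67181396484375, 124.09635162353516), 1.539663314819336) 0.03867518410523907
brick 492 ((462.6087341308594, -67.2940673828125), (100.27633666992188, 64.59074401855469), 0.8336926102638245) 0.09846739359261975
wrist 10948 ((465.15521240234375, -69.31793212890625), (188.10842895507812, 120.08987426757812), 0.1763889491558075) 0.04073177290531199
brick 5859 ((465.3037109375, -68.73673248291016), (99.58782196044922, 60.11116027832031), 0.14182421565055847) 0.10063078582636381
t 10.38 tcp [ 0.4652 -0.0689  0.3355] yaw 0.08 tilt [-0.002  0.001 -1.   ] F [ 0.5 -0.9 -0.2] open 0.0281
d_tool cm [ 17.73 -30.66   3.53]
turn z deg 13.48
```

View pics/wrist3.png

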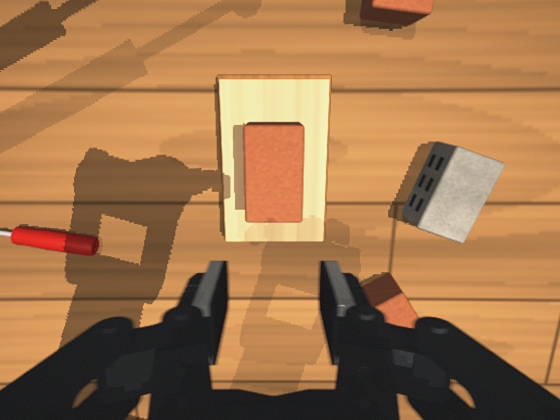

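View pics/scene3.png

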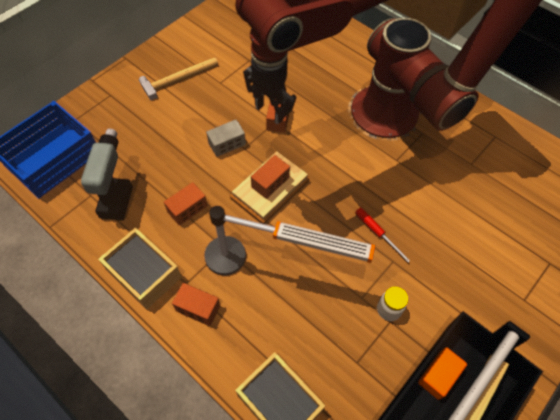

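The brick sits on the pile within 1 mm of its middle and 0.1° of square. In the wrist view it covers (245–303, 122–222), and the grey block is undisturbed at (455,190). Now I'll cross above the bar to its far side.

```bash
python3 -m creep '[{"hand":0,"translation":[1.5,-2.5,0],"delta_rot":[0,0,0]},{"hand":0,"translation":[2.8,-4.8,0],"delta_rot":[0,0,0]},{"hand":0,"translation":[2.8,-4.8,0],"delta_rot":[0,0,0]},{"hand":0,"translation":[2.8,-4.8,0],"delta_rot":[0,0,0]},{"hand":0,"translation":[2.8,-4.8,0],"delta_rot":[0,0,0]},{"hand":0,"translation":[2.8,-4.8,0],"delta_rot":[0,0,0]},{"hand":0,"translation":[2,-3.6,0],"delta_rot":[0,0,0]},{"hand":0,"translation":[0,0,0],"delta_rot":[0,0,-7]}]'; python3 -m creep '[{"hand":0,"translation":[0,0,0],"delta_rot":[0,0,-6.4]},{"hand":0,"translation":[0,0,0],"delta_rot":[0,0,0]},{"hand":0,"translation":[0,0,0],"delta_rot":[0,0,0]}]'
python3 go.py 0.642 0.238 0.212 13.4
python3 - <<'E'
from h import *
for n in("scene",): snap(n,f"pics/{n}4")
E
```

```text
t: 11.38
tool_pos: [0.64, 0.2346, 0.3326]
tool_rot: [3.134, 0.204, -0.009]
contact_force: [-0.5, 0.5, 0.6]
opening: -0.0001
t: 11.75
tool_pos: [0.6399, 0.232, 0.3354]
tool_rot: [3.12, 0.366, -0.003]
contact_force: [-0.6, 0.5, -0.2]
opening: 0.0002
t 11.75 tcp [0.6399 0.232  0.3354] yaw 13.38 tilt [-0.002 -0.    -1.   ] F [-0.6  0.5 -0.2] open 0.0002
d_tool cm [ 0.37 -0.54 12.34]
turn z deg -0.02
```

View pics/scene4.png

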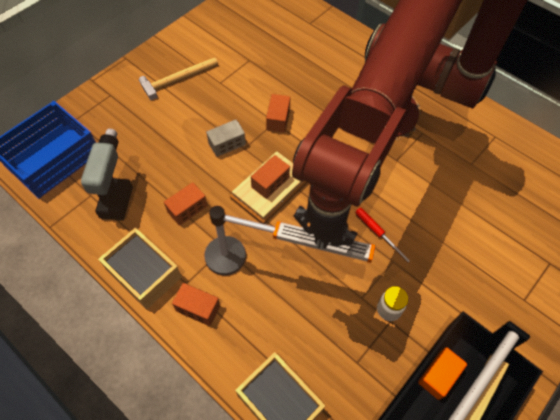

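```bash
python3 -m creep '[{"hand":0,"translation":[1,-0.2,1],"delta_rot":[0,0,0]},{"hand":0,"translation":[0,0,3],"delta_rot":[0,0,0]},{"hand":0,"translation":[0,0,3],"delta_rot":[0,0,0]},{"hand":0,"translation":[0,0,3],"delta_rot":[0,0,0]},{"hand":0,"translation":[0,0,2],"delta_rot":[0,0,0]},{"hand":0,"translation":[0,0,0.3],"delta_rot":[0,0,0]},{"hand":0,"translation":[0,0,0],"delta_rot":[0,0,0]}]'
python3 go.py 0.457 -0.035 0.212 13.4
python3 - <<'E'
# waypoints of the finger: radius .25, offset 0.035 beyond the bar midline
import numpy as np
from scipy.spatial.transform import Rotation as R
from station import ctrl
o=ctrl.get_obs(); M=R.from_rotvec(o["tool_rot"]).as_matrix(); p=o["tool_pos"]
post=np.array([.6995,-.013])
for th in np.append(np.arange(1.1,-.2,-.1),-.234):
    w=post+.245*np.array([-np.cos(th),np.sin(th)])+.036*np.array([np.sin(th),np.cos(th)])
    d=(np.array([*w,p[2]])-p)@M*100; print(round(th,2),w.round(3),d.round(2)); p=np.array([*w,p[2]])
E
```

```text
t: 12.68
tool_pos: [0.6501, 0.2366, 0.2146]
tool_rot: [-3.12, -0.368, -0.002]
contact_force: [-0.8, 0.4, 0.8]
opening: 0.0
t 12.68 tcp [0.6501 0.2366 0.2146] yaw 13.47 tilt [ 0.001  0.    -1.   ] F [-0.8  0.4  0.8] open 0.0
d_tool cm [-25.11  21.91   0.23]
turn z deg 0.07
1.1 [0.62  0.222] [-3.23  0.76 -0.  ]
1.0 [0.597 0.213] [-2.45  0.34 -0.  ]
0.9 [0.575 0.201] [-2.4   0.59 -0.  ]
0.8 [0.555 0.188] [-2.33  0.82 -0.  ]
0.7 [0.535 0.172] [-2.24  1.05 -0.  ]
0.6 [0.518 0.155] [-2.12  1.27 -0.  ]
0.5 [0.502 0.136] [-1.99  1.48 -0.  ]
0.4 [0.488 0.116] [-1.83  1.67 -0.  ]
0.3 [0.476 0.094] [-1.65  1.84 -0.  ]
0.2 [0.467 0.071] [-1.46  2.   -0.  ]
0.1 [0.459 0.047] [-1.25  2.13 -0.  ]
-0.0 [0.454 0.023] [-1.03  2.25 -0.  ]
-0.1 [ 0.452 -0.002] [-0.8   2.34 -0.  ]
-0.23 [ 0.453 -0.035] [-0.7   3.24 -0.  ]
```

```bash
python3 -m creep '[{"hand":0,"translation":[-1,0.25,0.1],"delta_rot":[0,0,0]},{"hand":0,"translation":[-1,0.25,0.1],"delta_rot":[0,0,0]},{"hand":0,"translation":[-1,0.2,0],"delta_rot":[0,0,0]},{"hand":0,"translation":[-1,0.15,0],"delta_rot":[0,0,0]},{"hand":0,"translation":[-1,0.15,0],"delta_rot":[0,0,0]},{"hand":0,"translation":[-1.2,0.25,0],"delta_rot":[0,0,0]},{"hand":0,"translation":[-1.2,0.3,0],"delta_rot":[0,0,0]}]'; python3 -m creep '[{"hand":0,"translation":[-1.2,0.35,0],"delta_rot":[0,0,0]},{"hand":0,"translation":[-1.15,0.4,0],"delta_rot":[0,0,0]},{"hand":0,"translation":[-1.15,0.45,0],"delta_rot":[0,0,0]},{"hand":0,"translation":[-1.1,0.5,0],"delta_rot":[0,0,0]},{"hand":0,"translation":[-1.1,0.55,0],"delta_rot":[0,0,0]}]'
python3 go.py 0.457 -0.035 0.212 13.4
```

```text
t: 13.55
tool_pos: [0.5807, 0.2038, 0.212]
tool_rot: [-3.12, -0.369, -0.001]
contact_force: [1.6, 0.6, 0.2]
opening: -0.0002
t: 14.18
tool_pos: [0.5304, 0.1685, 0.2118]
tool_rot: [-3.12, -0.369, 0.0]
contact_force: [2.0, 0.1, -0.7]
opening: 0.0001
t 14.18 tcp [0.5304 0.1685 0.2118] yaw 13.48 tilt [-0.  0. -1.] F [ 2.   0.1 -0.7] open 0.0001
d_tool cm [-11.88  18.08  -0.02]
turn z deg 0.08
```

```bash
python3 -m creep '[{"hand":0,"translation":[-1.1,0.6,0],"delta_rot":[0,0,0]},{"hand":0,"translation":[-1.05,0.65,0],"delta_rot":[0,0,0]},{"hand":0,"translation":[-1,0.7,0],"delta_rot":[0,0,0]},{"hand":0,"translation":[-1,0.75,0],"delta_rot":[0,0,0]},{"hand":0,"translation":[-0.95,0.8,0],"delta_rot":[0,0,0]},{"hand":0,"translation":[-0.9,0.85,0],"delta_rot":[0,0,0]},{"hand":0,"translation":[-0.85,0.9,0],"delta_rot":[0,0,0]},{"hand":0,"translation":[-0.8,0.95,0],"delta_rot":[0,0,0]}]'; python3 -m creep '[{"hand":0,"translation":[-0.75,1,0],"delta_rot":[0,0,0]},{"hand":0,"translation":[-0.7,1,0],"delta_rot":[0,0,0]},{"hand":0,"translation":[-0.65,1.05,0],"delta_rot":[0,0,0]},{"hand":0,"translation":[-0.6,1.1,0],"delta_rot":[0,0,0]},{"hand":0,"translation":[-0.5,1.1,0],"delta_rot":[0,0,0]},{"hand":0,"translation":[0,0,0],"delta_rot":[0,0,0]}]'
python3 go.py 0.453 -0.035 0.212 13.4
cat > lamp.py <<'E'
import sys; from h import *
k=sys.argv[1]
for n in("scene","side"):
    snap(n,f"pics/{n}{k}"); p,P=cloud(f"pics/{n}{k}.npz"); X,Y,Z=P[...,0],P[...,1],P[...,2]
    hsv=cv2.cvtColor(p,cv2.COLOR_RGB2HSV)
    m=(Z>.232)&(Z<.25)&(hsv[...,1]<70)&(hsv[...,2]>120)&(X>.3)&(X<.75)&(Y>-.3)&(Y<.4)
    r=rect(m,P); print(n,m.sum(),r)
    q=P[m][:,:2]; c=np.array(r[0])/1000; a=np.array([.6995,-.013])-c; a/=np.linalg.norm(a)
    b=np.array([.465,-.069])-c; print(" brick off midline (y in bar frame)",(a[0]*b[1]-a[1]*b[0]).round(4),"dir deg",np.degrees(np.arctan2(a[1],a[0])).round(1))
E
python3 lamp.py 5
```

```text
t: 15.18
tool_pos: [0.4707, 0.0901, 0.2118]
tool_rot: [-3.12, -0.369, 0.0]
contact_force: [1.5, 0.8, -0.3]
opening: -0.0001
t: 15.92
tool_pos: [0.4519, 0.0314, 0.2117]
tool_rot: [3.12, 0.366, -0.001]
contact_force: [0.7, 1.3, -1.0]
opening: -0.0001
t 15.93 tcp [0.4519 0.0314 0.2117] yaw 13.39 tilt [-0.001 -0.    -1.   ] F [ 0.7  1.3 -1. ] open -0.0001
d_tool cm [-1.43  6.48 -0.03]
turn z deg -0.01
scene 604 ((517.7131958007812, -5.86212158203125), (36.14775085449219, 330.0301208496094), 87.15179443359375)
 brick off midline (y in bar frame) -0.0652 dir deg -2.2
side 497 ((517.5941162109375, -5.652154922485352), (38.70924377441406, 337.229248046875), 87.35759735107422)
 brick off midline (y in bar frame) -0.0654 dir deg -2.3
```

```bash
ls pics
```

```text
scene0.npz
scene0.png
scene2.npz
scene2.png
scene3.npz
scene3.png
scene4.npz
scene4.png
scene5.npz
scene5.png
side0.npz
side0.png
side2.npz
side2.png
side3.npz
side3.png
side5.npz
side5.png
w1.npz
w1.png
wrist0.npz
wrist0.png
wrist2.npz
wrist2.png
wrist3.npz
wrist3.png
z1.png
```

View pics/scene5.png

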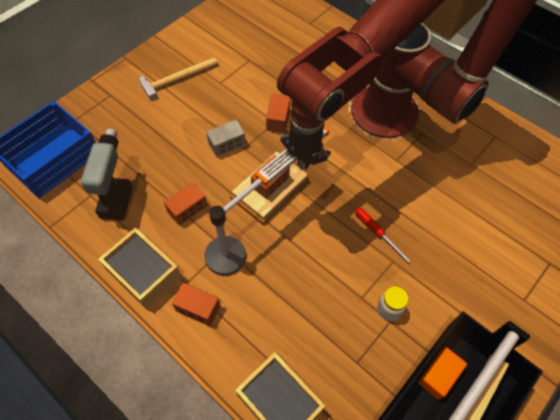

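The bar has followed the finger and is now about 65 mm short of the brick's middle, with the orange tip at (325,133). I'll continue slowly.

```bash
python3 -m creep '[{"hand":0,"translation":[-0.35,0.9,0],"delta_rot":[0,0,0]},{"hand":0,"translation":[-0.3,1,0],"delta_rot":[0,0,0]},{"hand":0,"translation":[-0.25,1,0],"delta_rot":[0,0,0]},{"hand":0,"translation":[-0.2,1,0],"delta_rot":[0,0,0]},{"hand":0,"translation":[-0.15,1,0],"delta_rot":[0,0,0]},{"hand":0,"translation":[-0.05,0.6,0],"delta_rot":[0,0,0]},{"hand":0,"translation":[0,0,0],"delta_rot":[0,0,0]},{"hand":0,"translation":[0,0,0],"delta_rot":[0,0,0]}]'
python3 lamp.py 6;python3 go.py 0.453 -0.035 0.212 13.4
```

```text
t: 17.02
tool_pos: [0.4526, -0.0243, 0.212]
tool_rot: [3.12, 0.369, 0.001]
contact_force: [0.2, 0.5, -0.1]
opening: -0.0001
scene 584 ((570.4132690429688, -35.77692413330078), (222.3999786376953, 37.3235969543457), 11.347467422485352)
 brick off midline (y in bar frame) -0.0144 dir deg 10.0
side 394 ((518.03515625, -43.59392166137695), (334.41558837890625, 41.120792388916016), 10.61699390411377)
 brick off midline (y in bar frame) -0.0162 dir deg 9.6
t 17.12 tcp [ 0.4526 -0.0241  0.2119] yaw 13.5 tilt [ 0. -0. -1.] F [ 0.6 -0.3  0.8] open -0.0004
d_tool cm [-0.21  1.07 -0.01]
turn z deg 0.1
```

```bash
python3 -m creep '[{"hand":0,"translation":[-0.05,0.6,0],"delta_rot":[0,0,0]},{"hand":0,"translation":[0,0.5,0],"delta_rot":[0,0,0]},{"hand":0,"translation":[0,0.35,0],"delta_rot":[0,0,0]},{"hand":0,"translation":[0,0,0],"delta_rot":[0,0,0]},{"hand":0,"translation":[0,0,0],"delta_rot":[0,0,0]}]'
python3 -m creep '[{"hand":0,"translation":[0,-0.5,0],"delta_rot":[0,0,0]},{"hand":0,"translation":[0,-2,0],"delta_rot":[0,0,0]},{"hand":0,"translation":[0,-4,0],"delta_rot":[0,0,0]},{"hand":0,"translation":[0,-5,0],"delta_rot":[0,0,0]},{"hand":0,"translation":[0,-5,0],"delta_rot":[0,0,0]},{"hand":0,"translation":[0,0,0],"delta_rot":[0,0,0]},{"hand":0,"translation":[0,0,0],"delta_rot":[0,0,0]}]'
python3 lamp.py 7;python3 go.py 0.453 -0.035 0.212 13.4
```

```text
t: 17.75
tool_pos: [0.4555, -0.0386, 0.2119]
tool_rot: [3.12, 0.368, 0.001]
contact_force: [0.2, 1.2, -0.5]
opening: 0.0001
t: 18.62
tool_pos: [0.4169, 0.122, 0.2119]
tool_rot: [3.119, 0.37, 0.0]
contact_force: [-0.5, 0.6, -0.6]
opening: 0.0002
scene 1069 ((522.0162353515625, -56.7506217956543), (336.8639221191406, 36.32551574707031), 12.430313110351562)
 brick off midline (y in bar frame) 0.0018 dir deg 13.8
side 331 ((518.3133544921875, -53.274192810058594), (333.3440246582031, 37.601566314697266), 12.705841064453125)
 brick off midline (y in bar frame) -0.0038 dir deg 12.5
t 18.73 tcp [0.4171 0.1212 0.2118] yaw 13.4 tilt [ 0. -0. -1.] F [ 0.  -0.3  0.5] open 0.0002
d_tool cm [-1.300e-01  1.603e+01 -1.000e-02]
turn z deg -0.0
```

View pics/scene7.png

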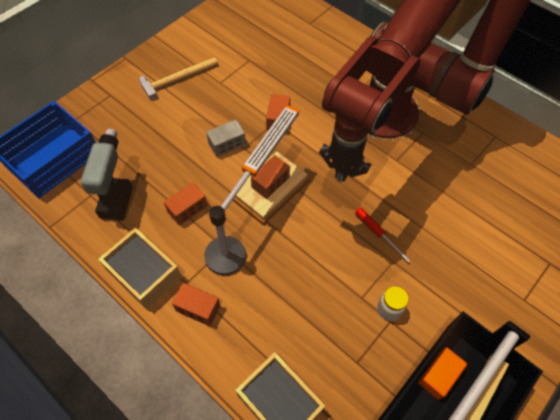

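View pics/side7.png

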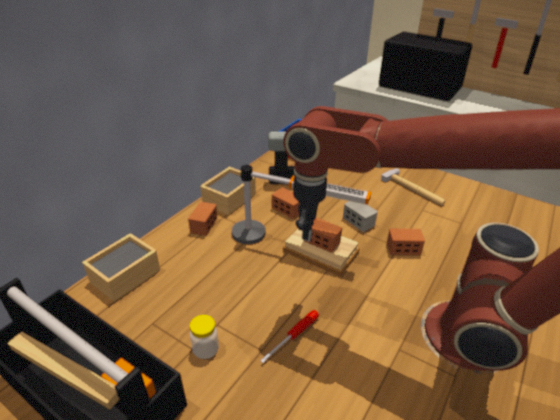

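The bar lies over the brick, with its orange end at (292,112) and the tube from the post at (217,215). The finger is clear and 16 cm away. Last check before handing in is whether the brick or the other things have moved.

```bash
python3 - <<'E'
from h import *
for k in("3","7"):
    p,P=cloud(f"pics/scene{k}.npz"); X,Y,Z=P[...,0],P[...,1],P[...,2]
    for nm,(x,y,a,b) in dict(grey=(.435,-.275,.05,.07),jar=(.53,.396,.08,.12),brick=(.465,-.069,.09,.115)).items():
        m=(abs(X-x)<.08)&(abs(Y-y)<.08)&(Z>a)&(Z<b); print(k,nm,m.sum(),rect(m,P))
p,P=cloud("pics/side7.npz"); X,Y,Z=P[...,0],P[...,1],P[...,2]
m=(abs(X-.465)<.08)&(abs(Y+.069)<.08)&(Z>.08)&(Z<.11); print("side brick",m.sum(),rect(m,P))
from station import ctrl
print(ctrl.finish_job())
E
```

```text
3 grey 609 ((434.0840148925781, -277.4873352050781), (66.75504302978516, 100.38284301757812), 71.02093505859375)
3 jar 437 ((526.345458984375, 396.4682312011719), (54.78829574584961, 54.86557388305664), 13.880290985107422)
3 brick 735 ((465.3343811035156, -67.0251693725586), (62.6113166809082, 103.4135971069336), 88.94293212890625)
7 grey 611 ((433.8368835449219, -275.6188659667969), (65.88653564453125, 101.13211822509766), 71.60094451904297)
7 jar 437 ((526.8410034179688, 396.2320251464844), (54.49443817138672, 55.14419937133789), 46.32364273071289)
7 brick 693 ((466.2454833984375, -66.92117309570312), (101.74122619628906, 61.199607849121094), 0.25872334837913513)
side brick 484 ((457.302490234375, -65.91592407226562), (89.71468353271484, 64.58163452148438), 1.2640537023544312)
the job is handed in; nothing more can be done
None
```

I placed the red brick in the middle of the pile and swung the lamp bar over it. The job was handed in at about 19 s, and it gave no verdict.

- **Brick:** I took the one farthest to the right. I lowered it until the wrist force changed from -7 N to about +8 N, which puts the pile top at about 41 mm, then let go. The wrist camera showed it within 1 mm of the pile's middle and square to 0.1°.
- **Lamp:** I pushed the bar round slowly with the closed fingers (about 2 N), then backed the arm off about 16 cm.
- **Bar over brick:** The two cameras put the bar's middle line +1.8 mm and -3.8 mm from the brick's centre, against a limit of 15 mm. They disagree by about 6 mm, but both are well inside.
- **Left alone:** The grey block and the jar measured within 2 mm of where they were before the lamp was moved. The screwdriver I only checked by eye in the pictures, where it looked unmoved.
- **One odd reading:** The last side view put the brick's centre 8 mm off in x, probably because the arm hid part of it. The scene camera, with the whole brick in view, had it about 1 mm off in x and 2 mm in y.

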